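# Find the instrument box with the loose part and hold it out

## Robot

A 6-joint arm with a two-finger parallel gripper is mounted at the origin on the work surface. World frame = base frame: x ahead of the robot, y to its left, z up, the work surface at z = 0. Lengths are in m, angles in rad, forces in N, time in s.
With the tool pointing down it reaches from about 0.3 to 0.75 m from the base axis. Payload 8.5 kg.
Tool frame: the origin (TCP) lies at the very end of the fingers, on their centre line; the grasp point (between the pads) lies 19 mm behind it; z points along the fingers, y is the line along which they close (so a half turn about z gives the same grasp; the last joint's range is limited). The gripper opens to 88 mm and grips with 3 to 60 N. Pads are 18 mm wide; open, the fingers measure 123 mm over their backs; the gripper's body (75 mm by 187 mm) begins 45 mm behind the grasp point.
Start: joints at [-1.513, 0.381, 1.297, -0, 1.464, -0.215], TCP at [0.148, -0.53, 0.239] pointing down, gripper open.
Joint ranges: [-3.11, 3.11], [-0.89, 2.33], [0.22, 2.48], [-1.42, 4.56], [0.17, 2.85], [-2.88, 2.88]. Speed limits (rad/s): [2.39, 2.39, 3.14, 3.14, 3.14, 3.14].

## Interface

Orientations are given as a 3x3 rotation matrix whose columns are the frame's x, y, z axes.
In Python, from workcell import ctrl gives the robot as it stands. The module is installed in compiled form; this text tells all that it offers.
- The arm moves only by the tool move_arm, never from a script. Its argument "series" is a list of rows, each a list of 3 entries, a list of its own where there are three numbers: the opening, from 0 (shut) to 1 (fully open), then the shift along the tool's x, y, z in m, then the turn, a rotation vector about the tool's x, y, z in degrees. In form: [[jaw, [x, y, z], [rx, ry, rz]], ...]. A call has 1 to 12 rows; each row shifts and turns the commanded pose from where the row before left it, along the tool's axes as they then stand; what a row does not reach is not made up. A row lasts 1/12 s, in which the tool goes at most 41.7 mm and 7.16 degrees, less where a joint would pass 70% of its speed; a pose out of reach is approached as far as the arm can. A call is refused whole if a number of a shift passes 0.0417 or a number of a turn 7.16, either way. A call with a gripper value outside its range is refused whole. The fingers move at their own pace and stop on an object; "squeeze" is the grip in N (left out, the last holds). Time passes only in rows, so rows that do not move let the fingers close. It gives the time, the measured TCP pose, the force, the opening and the grip force at its end, in the units of the state.
- ctrl.get_obs(): the state, without advancing time (a new reading comes with each control period).
- ctrl.read_camera(name): name is "side" or "top" or "wrist"; returns (picture, depth): 400x640x3 uint8, blue, green, red; 400x640 float32, m along the optical axis (not along the pixel's ray), 0 where there is no reading.
- ctrl.get_calibration(name): a dict with "intrinsics" (3x3 intrinsics, pixels), "R" (3x3) and "t" (3): a world point X has camera coordinates R X + t. Camera axes: x right, y down, z forward; pixel columns grow to the right and rows downward; lengths in m; the calibration is good to about 2 mm. A picture is of the moment at which its call begins: read the wrist's pose just before it. get_calibration takes no time and is no camera call; for the wrist camera it gives the pose at the moment of the call.
- ctrl.sign_off(): hands the job in; it is judged then, once.
The state is a dict: "time": time; "joint_positions": joint angles; "joint_vel": joint speeds; "effort": joint torques, N m; "eef_pos": TCP position; "ee_rot": TCP orientation; "contact_force": force on the tool from outside, world axes, zero at the start; "torque": the same for the moment, N m; "opening": opening from 0.0 (shut) to 1.0 (fully open); "grip_force": force on a finger pad.
Only numpy, scipy, OpenCV 4.12 (cv2) and the standard library are available. Lean on these libraries where they do the work, as an engineer would, in place of code of your own. Each camera call takes 0.05 s, during which the arm holds its last target. There are 200 camera calls.

## Task

One of the three sealed instrument boxes on the bench mat has a part broken loose inside. Pick boxes up clear of the mat and shake them back and forth along their length to find the one that rattles; set any quiet box back down upright on the mat (never dropped), and leave the other things on the bench alone. Finish while still holding the rattling box in the gripper, presented forward: level and still, wholly out past the mat's far edge and a good hand's breadth (100 mm) above the bench, with the other two boxes standing on the mat.

Things in the scene. Friction and masses are not known exactly. Their poses are not given: they have to be found in the camera images.
- box_a: sealed die-cast aluminium box, 115 long (its x) x 60 wide (y) x 52 mm high, lid screwed on, pale blank plate on the lid, two 12 mm connectors standing 12 mm out of the +x end at 22 mm height. Origin: centre of its underside; z up. Stands on the mat, its +x within 0.3 rad of straight ahead. Grip it across the 60 mm width. box_a, box_b and box_c lie side by side in any order.
- box_b: another such box, outwardly identical to box_a: 115 x 60 x 52 mm, same origin and axes. Each weighs 0.19 to 0.58 kg at random. One of the three, not told by name or place, also holds the loose part: a 120 g round choke, 30 mm across, 44 long, lying across, which rolls freely along the box's x (75 mm from end to end), hardly sideways. In the other two nothing moves.
- box_c: another such box, outwardly identical to box_a: 115 x 60 x 52 mm, same origin and axes. Strokes of about 110 mm along the box at 0.5 m/s throw the loose part from end to end; it knocks briefly (a few N) on the end wall and stays at the end the last stroke went towards. The wrist moment about the box's y then differs by about 0.1 Nm between the two ends; in a sound box by under 0.03.
- mat: grey-blue antistatic bench mat fixed on the bench, 200 (its x, pointing away from the robot) x 500 (its y) x 2 mm thick; origin: centre of its underside, at bench height. Its far edge is 100 mm from the origin along its +x.
- multimeter: bystander: hand-held meter lying on the bench, 150 x 72 x 40 mm; leave alone. Origin: centre of its underside.
- screwdriver: bystander: screwdriver lying on the bench, 180 mm long, along its x; leave alone. Origin: under its middle.
- valve: bystander: brass valve with black knob, 92 long x 34 x 64 mm high; leave alone. Origin: centre of its underside.
- vial: bystander: small amber bottle, 32 mm across, 75 mm high; leave alone. Origin: centre of its underside.

How it is judged:
By the outcome, as a careful person would: the job done as asked, in the order asked, and still so for the second after the job is handed in, while the arm keeps its last pose, push and grip.
It also fails if it takes over 67 s, if anything falls off the work surface, if the arm or the gripper's body presses on something with over 40 N, if the wrist force passes 120 N, or if a joint passes its speed limit or range.

## Working session

There is one attempt and no reset: what is moved stays moved. The work goes in short steps, Python scripts to look and compute and a tool call to move; the robot and the scene stay as the last step left them, time stands still between calls to the robot, and variables do not carry over. Pictures are saved under pics/ and viewed, at most 10 in all, crops included, and the job is handed in when it is done.

Besides the shell and the picture viewer there is one more tool, called after "Call:" in YAML: its name, and indented under it one key for each argument. move_arm: Moves the arm, as the interface text tells. Its arguments: {"type":"object","properties":{"series":{"type":"array","items":{"type":"array"}},"squeeze":{"type":"number"}},"required":["series"]}

```bash
mkdir -p pics
python3 - <<'E'
from workcell import ctrl
import cv2,numpy as np
o=ctrl.get_obs()
for k in o: print(k,np.round(o[k],3).tolist())
ims=[]
for n in("top","side"):
    p,d=ctrl.read_camera(n);c=ctrl.get_calibration(n);np.savez(n,p=p,d=d,**c);ims.append(p)
    print(n,np.round(c["intrinsics"],1).tolist(),np.round(c["R"],3).tolist(),np.round(c["t"],3).tolist())
    cv2.imwrite(f"pics/{n}0.png",p)
E
```

```text
time 0.0
joint_positions [-1.513, 0.381, 1.298, -0.0, 1.464, -0.215]
joint_vel [-0.001, -0.0, -0.0, -0.002, 0.001, -0.001]
effort [-0.002, -43.793, -22.456, 0.071, 0.035, -0.0]
eef_pos [0.148, -0.529, 0.238]
ee_rot [[0.963, 0.269, -0.0], [0.269, -0.963, 0.001], [0.0, -0.001, -1.0]]
contact_force [-0.038, 0.325, -0.556]
torque [0.013, -0.025, -0.024]
grip_force 0.0
opening 0.998
top [[495.1, 0.0, 314.7], [0.0, 495.1, 196.4], [0.0, 0.0, 1.0]] [[0.022, -1.0, 0.015], [-0.996, -0.024, -0.081], [0.081, -0.014, -0.997]] [-0.03, 0.549, 1.362]
side [[388.2, 0.0, 321.8], [0.0, 388.2, 202.2], [0.0, 0.0, 1.0]] [[-0.774, -0.633, -0.002], [-0.48, 0.589, -0.65], [0.413, -0.502, -0.76]] [0.402, 0.292, 0.813]
```

View pics/top0.png

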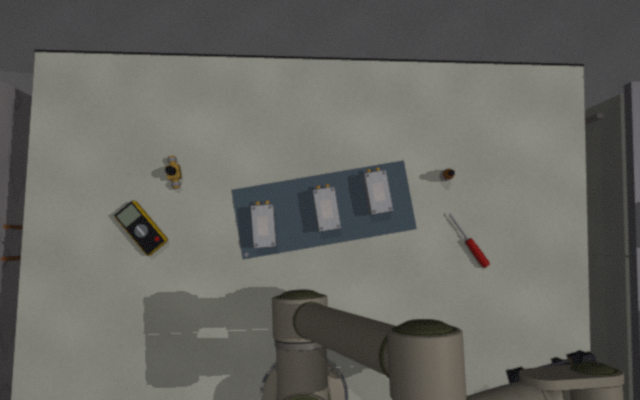

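View pics/side0.png

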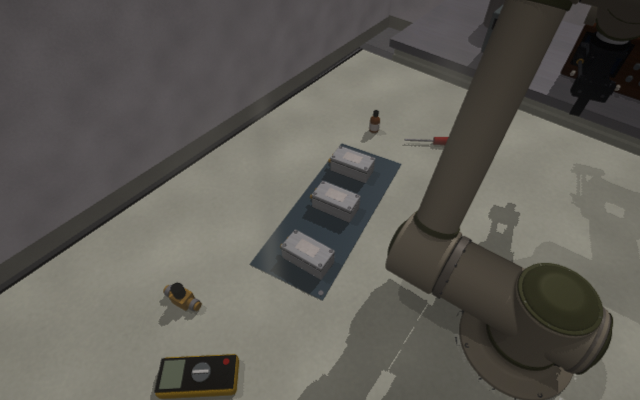

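The top view shows three boxes on the mat at about (262,225), (326,208) and (378,192), with their connectors facing away from the robot. The mat corners are near (233,189), (405,161), (416,229) and (242,259). The side view shows the same boxes at (307,253), (336,200) and (353,163). Next I measure them from both views.

```bash
cat > h.py <<'E'
import numpy as np,cv2
def cloud(c,d):
    v,u=np.mgrid[:400,:640]; K=c["intrinsics"]
    P=np.stack([(u-K[0,2])/K[0,0]*d,(v-K[1,2])/K[1,1]*d,d],-1)
    return (P-c["t"])@c["R"]
def boxes(X,d,zlo=.045,zhi=.065,lim=(.25,.65,-.3,.3)):
    m=(d>0)&(X[...,2]>zlo)&(X[...,2]<zhi)&(X[...,0]>lim[0])&(X[...,0]<lim[1])&(X[...,1]>lim[2])&(X[...,1]<lim[3])
    n,L,s,c=cv2.connectedComponentsWithStats(m.astype(np.uint8))
    for i in range(1,n):
        if s[i,4]<150: continue
        p=X[L==i]; r=cv2.minAreaRect((p[:,:2]*1000).astype(np.float32))
        b=cv2.boxPoints(r); e=[b[1]-b[0],b[2]-b[1]]; e=max(e,key=np.linalg.norm); e=e if e[0]>0 else -e
        print("px",c[i].round(),"n",s[i,4],"ctr",np.round(r[0],1),"size",np.round(r[1],1),"yaw",round(float(np.arctan2(e[1],e[0])),3),"z",np.percentile(p[:,2],[5,50,95]).round(4))
E
python3 - <<'E'
from h import *
for n in("top","side"):
    c=np.load(n+".npz");X=cloud(c,c["d"]);print(n);boxes(X,c["d"],lim=(.2,.7,-.35,.35))
    hsv=cv2.cvtColor(c["p"],cv2.COLOR_BGR2HSV)
    m=(hsv[...,1]>60)&(hsv[...,0]>90)&(hsv[...,0]<120)&(abs(X[...,2])<.02)
    k,L,s,_=cv2.connectedComponentsWithStats(m.astype(np.uint8));i=1+s[1:,4].argmax()
    p=X[L==i];r=cv2.minAreaRect((p[:,:2]*1000).astype(np.float32));print("mat",r,cv2.boxPoints(r).round().tolist(),np.median(p[:,2]))
E
```

```text
top
px [378. 192.] n 909 ctr [ 564.6 -191.1] size [115.3  61.1] yaw 0.187 z [0.048  0.0526 0.0576]
px [326. 209.] n 915 ctr [514.4 -49.5] size [115.   59.9] yaw 0.18 z [0.0482 0.0526 0.0572]
px [263. 226.] n 926 ctr [463.8 122.6] size [114.6  60.5] yaw 0.103 z [0.0483 0.053  0.0574]
mat ((565.149169921875, 129.0750274658203), (30.570510864257812, 66.91048431396484), 27.04378890991211) [[536.0, 152.0], [567.0, 92.0], [594.0, 106.0], [564.0, 166.0]] 0.0006766124270174712
side
px [352. 159.] n 659 ctr [ 564.5 -191.7] size [115.7  64.6] yaw 0.195 z [0.0484 0.0535 0.056 ]
px [336. 196.] n 834 ctr [513.7 -50.1] size [115.8  62.7] yaw 0.181 z [0.0489 0.0536 0.0559]
px [307. 250.] n 1133 ctr [463.7 121.9] size [115.2  61.3] yaw 0.094 z [0.0501 0.0535 0.0557]Traceback (most recent call last):
  File "<stdin>", line 6, in <module>
ValueError: attempt to get argmax of an empty sequence
```

```bash
cat >> h.py <<'E'
def ray(c,u,v,z):
    K=c["intrinsics"];d=c["R"].T@np.linalg.solve(K,[u,v,1.]);o=-c["R"].T@c["t"]
    return o+d*(z-o[2])/d[2]
def go(t,yaw,o=None):
    "tool-frame shift (mm) and turn (deg, tool rotvec) from the present pose to a downward pose with tool x at yaw"
    from workcell import ctrl
    from scipy.spatial.transform import Rotation as Q
    o=ctrl.get_obs(); R=np.array(o["ee_rot"]);c,s=np.cos(yaw),np.sin(yaw)
    T=np.array([[c,s,0],[s,-c,0],[0,0,-1.]])
    print("pos",np.round(o["eef_pos"],4),"shift mm",np.round(R.T@(np.array(t)-o["eef_pos"])*1e3,1),"then in turned frame",np.round(T.T@(np.array(t)-o["eef_pos"])*1e3,1),"turn",np.round(Q.from_matrix(R.T@T).as_rotvec(degrees=True),2))
E
python3 - <<'E'
from h import *
for n,px in(("top",[(233,189),(405,161),(416,229),(242,259)]),("side",[(251,265),(347,144),(401,162),(322,296)])):
    c=np.load(n+".npz")
    for p in px: print(n,p,ray(c,*p,.002).round(4))
c=np.load("top.npz");print("vial",ray(c,448,174,.07),"valve",ray(c,173,170,.03))
go((.5645,-.1914,.15),.19)
E
```

```text
top (233, 189) [0.567  0.2139 0.002 ]
top (405, 161) [ 0.6592 -0.2743  0.002 ]
top (416, 229) [ 0.4656 -0.307   0.002 ]
top (242, 259) [0.3707 0.1817 0.002 ]
side (251, 265) [0.56   0.2182 0.002 ]
side (347, 144) [ 0.6446 -0.2789  0.002 ]
side (401, 162) [ 0.4702 -0.3157  0.002 ]
side (322, 296) [0.3764 0.1733 0.002 ]
vial [ 0.61562317 -0.37849416  0.07      ] valve [0.61352679 0.37787559 0.03      ]
pos [ 0.1482 -0.5294  0.2382] shift mm [ 492.  -213.3   88.6] then in turned frame [ 472.7 -253.3   88.2] turn [-0.07 -0.01  4.74]
```

Call:
move_arm:
  series:
    - [1,[0.033,-0.018,0.004],[0,0,4.7]]
    - [1,[0.034,-0.018,0.004],[0,0,0]]
    - [1,[0.034,-0.018,0.004],[0,0,0]]
    - [1,[0.034,-0.018,0.004],[0,0,0]]
    - [1,[0.034,-0.018,0.004],[0,0,0]]
    - [1,[0.034,-0.018,0.004],[0,0,0]]
    - [1,[0.034,-0.018,0.004],[0,0,0]]
    - [1,[0.034,-0.018,0.004],[0,0,0]]
    - [1,[0.034,-0.018,0.004],[0,0,0]]
    - [1,[0.034,-0.018,0.004],[0,0,0]]
    - [1,[0.034,-0.018,0.004],[0,0,0]]
    - [1,[0.034,-0.018,0.004],[0,0,0]]
  squeeze: 45

```text
time: 1.1
eef_pos: [0.506, -0.2365, 0.1903]
ee_rot: [[0.982, 0.19, -0.0], [0.19, -0.982, 0.0], [-0.0, -0.0, -1.0]]
contact_force: [0.7, -0.4, 0.5]
opening: 0.997
grip_force: 0.0
```

```bash
python3 -c "
from h import *
go((.5645,-.1914,.10),.19)"
```

```text
pos [ 0.506  -0.2365  0.1903] shift mm [ 66.1 -33.1  90.3] then in turned frame [ 66.  -33.2  90.3] turn [-0.02  0.02  0.05]
```

Call:
move_arm:
  series:
    - [1,[0.022,-0.011,0.02],[0,0,0]]
    - [1,[0.022,-0.011,0.025],[0,0,0]]
    - [1,[0.022,-0.011,0.025],[0,0,0]]
    - [1,[0,0,0.02],[0,0,0]]
    - [1,[0,0,0],[0,0,0]]
    - [1,[0,0,0],[0,0,0]]

```text
time: 1.6
eef_pos: [0.5629, -0.193, 0.1002]
ee_rot: [[0.982, 0.19, -0.002], [0.19, -0.982, 0.001], [-0.002, -0.002, -1.0]]
contact_force: [-1.4, -0.4, 1.2]
opening: 1.004
grip_force: 0.0
```

```bash
python3 -c "
from h import *
go((.5645,-.1914,.015),.19)
from workcell import ctrl
p,d=ctrl.read_camera('wrist');c=ctrl.get_calibration('wrist')
boxes(cloud(c,d),d,lim=(.3,.75,-.4,.3)); cv2.imwrite('pics/w1.png',p)"
```

```text
pos [ 0.5629 -0.193   0.1002] shift mm [ 2.  -1.1 85.2] then in turned frame [ 1.9 -1.3 85.2] turn [-0.09  0.11  0.06]
px [318. 205.] n 12755 ctr [ 567.4 -194.1] size [112.9  60.2] yaw 0.192 z [0.0551 0.0565 0.0576]
px [114. 208.] n 8073 ctr [529.2 -50.6] size [89.8 61.4] yaw 0.176 z [0.0506 0.0559 0.0571]
px [599. 186.] n 1519 ctr [ 622.5 -385.8] size [24.  31.3] yaw -0.016 z [0.0463 0.0534 0.0625]
```

View pics/w1.png

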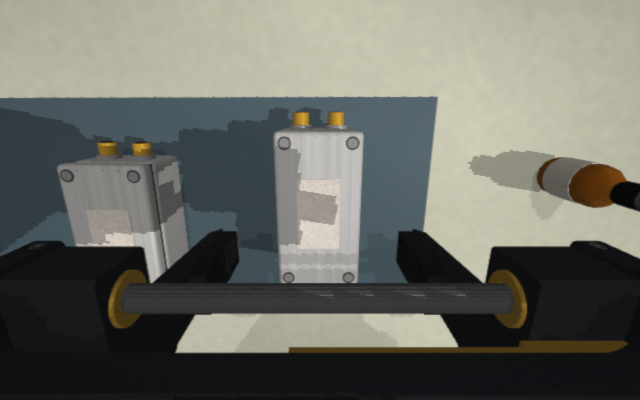

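The wrist picture shows the right box at (318,205), centred between the fingers at x ≈ 215 and 420. The vial at (580,185) is clear. I'll lower onto the box and grip it.

Call:
move_arm:
  series:
    - [1,[0.002,-0.001,0.025],[0,0,0]]
    - [1,[0,0,0.025],[0,0,0]]
    - [1,[0,0,0.02],[0,0,0]]
    - [1,[0,0,0.015],[0,0,0]]
    - [1,[0,0,0],[0,0,0]]
    - [0,[0,0,0],[0,0,0]]
    - [0,[0,0,0],[0,0,0]]
    - [0,[0,0,0],[0,0,0]]
    - [0,[0,0,0],[0,0,0]]
    - [0,[0,0,0],[0,0,0]]
    - [0,[0,0,0],[0,0,0]]
  squeeze: 45

```text
time: 2.57
eef_pos: [0.5656, -0.1923, 0.017]
ee_rot: [[0.982, 0.19, 0.002], [0.19, -0.982, -0.001], [0.002, 0.002, -1.0]]
contact_force: [-0.9, -1.1, 7.3]
opening: 0.676
grip_force: 45.0
```

Call:
move_arm:
  series:
    - [0,[0,0,-0.01],[0,0,0]]
    - [0,[0,0,-0.02],[0,0,0]]
    - [0,[0,0,-0.03],[0,0,0]]
    - [0,[0,0,-0.025],[0,0,0]]
    - [0,[0,0,-0.01],[0,0,0]]
    - [0,[0,0,0],[0,0,0]]
    - [0,[0,0,0],[0,0,0]]
    - [0,[0,0,0],[0,0,0]]

```text
time: 3.23
eef_pos: [0.5643, -0.1913, 0.109]
ee_rot: [[0.982, 0.19, -0.003], [0.19, -0.982, 0.002], [-0.003, -0.002, -1.0]]
contact_force: [-0.4, -0.0, -3.7]
opening: 0.679
grip_force: 45.0
```

```bash
cat > m.py <<'E'
from workcell import ctrl
import numpy as np
T=[];F=[]
o=ctrl.get_obs();R=np.array(o["ee_rot"])
print(np.round(o["time"],2),"pos",np.round(o["eef_pos"],4),"F",np.round(o["contact_force"],2),"moment tool axes",np.round(R.T@o["torque"],3),"vel",np.abs(o["joint_vel"]).max().round(3),"open",o["opening"])
E
python3 m.py
```

```text
3.23 pos [ 0.5643 -0.1913  0.109 ] F [-0.45 -0.01 -3.67] moment tool axes [-0.032 -0.025  0.002] vel 0.007 open 0.6786990973200047
```

Call:
move_arm:
  series:
    - [0,[-0.037,0,0],[0,0,0]]
    - [0,[-0.037,0,0],[0,0,0]]
    - [0,[-0.037,0,0],[0,0,0]]
    - [0,[0,0,0],[0,0,0]]
    - [0,[0,0,0],[0,0,0]]
    - [0,[0,0,0],[0,0,0]]
    - [0,[0,0,0],[0,0,0]]
    - [0,[0,0,0],[0,0,0]]

```text
time: 3.9
eef_pos: [0.4569, -0.2127, 0.1103]
ee_rot: [[0.982, 0.191, -0.0], [0.191, -0.982, 0.0], [0.0, -0.0, -1.0]]
contact_force: [0.8, 0.1, -3.9]
opening: 0.673
grip_force: 45.0
```

```bash
python3 m.py
```

```text
3.9 pos [ 0.4569 -0.2127  0.1103] F [ 0.75  0.11 -3.9 ] moment tool axes [ 0.017  0.055 -0.03 ] vel 0.004 open 0.6725885085263267
```

Call:
move_arm:
  series:
    - [0,[0.037,0,0],[0,0,0]]
    - [0,[0.037,0,0],[0,0,0]]
    - [0,[0.037,0,0],[0,0,0]]
    - [0,[0,0,0],[0,0,0]]
    - [0,[0,0,0],[0,0,0]]
    - [0,[0,0,0],[0,0,0]]
    - [0,[0,0,0],[0,0,0]]
    - [0,[0,0,0],[0,0,0]]

```text
time: 4.57
eef_pos: [0.5644, -0.192, 0.1108]
ee_rot: [[0.982, 0.189, -0.001], [0.189, -0.982, 0.0], [-0.001, -0.0, -1.0]]
contact_force: [0.9, 0.2, -3.8]
opening: 0.674
grip_force: 45.0
```

```bash
python3 m.py
```

```text
4.57 pos [ 0.5644 -0.192   0.1108] F [ 0.87  0.24 -3.83] moment tool axes [ 0.006 -0.054  0.046] vel 0.003 open 0.6743080762691944
```

Call:
move_arm:
  series:
    - [0,[-0.037,0,0],[0,0,0]]
    - [0,[-0.037,0,0],[0,0,0]]
    - [0,[-0.037,0,0],[0,0,0]]
    - [0,[0,0,0],[0,0,0]]
    - [0,[0,0,0],[0,0,0]]
    - [0,[0,0,0],[0,0,0]]
    - [0,[0,0,0],[0,0,0]]
    - [0,[0,0,0],[0,0,0]]

```text
time: 5.23
eef_pos: [0.4569, -0.2129, 0.1108]
ee_rot: [[0.982, 0.19, 0.001], [0.19, -0.982, -0.0], [0.001, 0.0, -1.0]]
contact_force: [0.2, -0.1, -3.2]
opening: 0.676
grip_force: 45.0
```

```bash
python3 m.py
```

```text
5.23 pos [ 0.4569 -0.2129  0.1108] F [ 0.22 -0.14 -3.22] moment tool axes [-0.009  0.058 -0.004] vel 0.006 open 0.6763399792084676
```

Call:
move_arm:
  series:
    - [0,[0.037,0,0],[0,0,0]]
    - [0,[0.037,0,0],[0,0,0]]
    - [0,[0.037,0,0],[0,0,0]]
    - [0,[0,0,0],[0,0,0]]
    - [0,[0,0,0],[0,0,0]]
    - [0,[0,0,0],[0,0,0]]
    - [0,[0,0,0],[0,0,0]]
    - [0,[0,0,0],[0,0,0]]

```text
time: 5.9
eef_pos: [0.5644, -0.192, 0.1108]
ee_rot: [[0.982, 0.189, -0.001], [0.189, -0.982, 0.0], [-0.0, -0.0, -1.0]]
contact_force: [-0.8, -0.8, -3.7]
opening: 0.679
grip_force: 45.0
```

```bash
python3 m.py; python3 -c "
from h import *
go((.5656,-.1923,.017),.19)"
```

```text
5.9 pos [ 0.5644 -0.192   0.1108] F [-0.85 -0.76 -3.67] moment tool axes [ 0.015 -0.064 -0.013] vel 0.004 open 0.6788353609276164
pos [ 0.5644 -0.192   0.1108] shift mm [ 1.2  0.5 93.8] then in turned frame [ 1.2  0.5 93.8] turn [-0.02  0.03  0.01]
```

The moment about the box's y flips by about 0.12 Nm on every stroke: +0.055, −0.054, +0.058, −0.064. That makes the right box the rattler. The other two are untouched on the mat, so I'll present this one beyond the far edge.

Call:
move_arm:
  series:
    - [0,[0.005,-0.007,-0.01],[0,0,0]]
    - [0,[0.013,-0.016,-0.02],[0,0,0]]
    - [0,[0.016,-0.02,-0.005],[0,0,0]]
    - [0,[0.016,-0.02,0],[0,0,0]]
    - [0,[0.016,-0.02,0],[0,0,0]]
    - [0,[0.016,-0.02,0],[0,0,0]]
    - [0,[0.016,-0.02,0],[0,0,0]]
    - [0,[0.016,-0.02,0],[0,0,0]]
    - [0,[0.016,-0.02,0],[0,0,0]]
    - [0,[0.016,-0.02,0],[0,0,0]]
    - [0,[0.016,-0.02,0],[0,0,0]]
    - [0,[0.01,-0.012,0],[0,0,0]]

```text
time: 6.9
eef_pos: [0.6937, 0.0547, 0.1467]
ee_rot: [[0.982, 0.191, 0.001], [0.191, -0.982, 0.001], [0.001, -0.001, -1.0]]
contact_force: [0.1, -0.1, -3.6]
opening: 0.676
grip_force: 45.0
```

Call:
move_arm:
  series:
    - [0,[0,0,0],[0,0,0]]
    - [0,[0,0,0],[0,0,0]]
    - [0,[0,0,0],[0,0,0]]
    - [0,[0,0,0],[0,0,0]]
    - [0,[0,0,0],[0,0,0]]
    - [0,[0,0,0],[0,0,0]]

```text
time: 7.4
eef_pos: [0.693, 0.0511, 0.146]
ee_rot: [[0.982, 0.189, 0.0], [0.189, -0.982, -0.0], [0.0, 0.0, -1.0]]
contact_force: [0.6, -0.7, -4.4]
opening: 0.679
grip_force: 45.0
```

```bash
python3 m.py
python3 - <<'E'
from h import *
from workcell import ctrl
for n in("top","side"):
    p,d=ctrl.read_camera(n);c=ctrl.get_calibration(n);cv2.imwrite(f"pics/{n}1.png",p)
    X=cloud(c,d);print(n);boxes(X,d,lim=(.3,.8,-.35,.35));boxes(X,d,.12,.2,lim=(.6,.85,-.1,.2))
go((.693,.05,.145),.188)
E
```

```text
7.4 pos [0.693  0.0511 0.146 ] F [ 0.56 -0.66 -4.4 ] moment tool axes [ 0.018 -0.084  0.004] vel 0.006 open 0.6786685624530264
top
px [326. 209.] n 911 ctr [514.4 -49.5] size [115.   60.2] yaw 0.177 z [0.0482 0.0529 0.0573]
px [291. 145.] n 195 ctr [665.9  49. ] size [54.3 28.2] yaw 1.463 z [0.1784 0.1825 0.1862]
side
px [307. 250.] n 1125 ctr [463.2 122. ] size [114.5  61.6] yaw 0.106 z [0.0498 0.0535 0.056 ]
px [261. 161.] n 933 ctr [680.3  53.5] size [ 88.6 104.7] yaw -0.085 z [0.1378 0.176  0.1844]
pos [0.6931 0.0514 0.1459] shift mm [-0.4  1.4  0.9] then in turned frame [-0.4  1.4  0.9] turn [0.   0.   0.12]
```

View pics/side1.png

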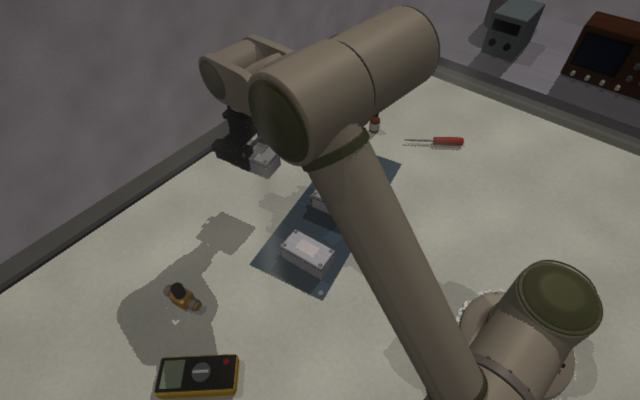

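View pics/top1.png

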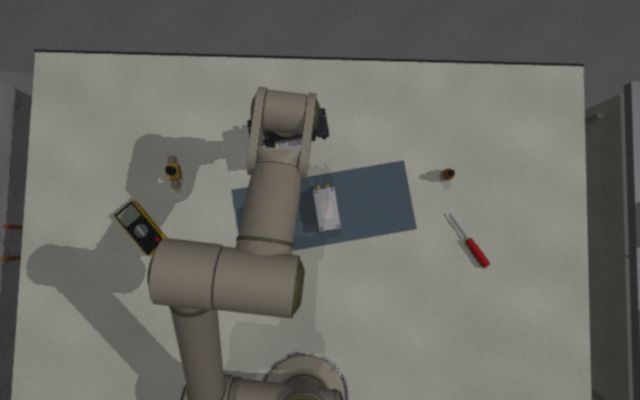

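The held box is at about (265,158) in the side view and (288,143) in the top view, past the mat. The other two still stand on the mat and the bystanders haven't moved. I'll lower it slightly and check that it is level with the wrist camera.

Call:
move_arm:
  series:
    - [0,[0,0,0.005],[0,0,0]]
    - [0,[0,0,0.007],[0,0,0]]
    - [0,[0,0,0],[0,0,0]]
    - [0,[0,0,0],[0,0,0]]
    - [0,[0,0,0],[0,0,0]]
    - [0,[0,0,0],[0,0,0]]
    - [0,[0,0,0],[0,0,0]]
    - [0,[0,0,0],[0,0,0]]
    - [0,[0,0,0],[0,0,0]]
    - [0,[0,0,0],[0,0,0]]

```text
time: 8.33
eef_pos: [0.6932, 0.0519, 0.1338]
ee_rot: [[0.982, 0.19, 0.0], [0.19, -0.982, -0.0], [0.0, 0.0, -1.0]]
contact_force: [-0.7, 0.2, -3.9]
opening: 0.671
grip_force: 45.0
```

```bash
python3 m.py
python3 - <<'E'
from h import *
from workcell import ctrl
c=ctrl.get_calibration("wrist");p,d=ctrl.read_camera("wrist");X=cloud(c,d)
boxes(X,d,.155,.185,lim=(.6,.85,-.1,.2))
m=(d>0)&(X[...,2]>.16)&(X[...,2]<.182)&(abs(X[...,0]-.70)<.045)&(abs(X[...,1]-.052)<.02)
q=X[m];A=np.c_[q[:,:2]-q[:,:2].mean(0),np.ones(len(q))];s=np.linalg.lstsq(A,q[:,2],rcond=None)[0];print("n",len(q),"slope deg",np.degrees(s[:2]).round(2),"z",s[2])
E
```

```text
8.33 pos [0.6932 0.0519 0.1338] F [-0.67  0.17 -3.88] moment tool axes [-0.011 -0.002  0.008] vel 0.002 open 0.6706769360905372
px [317. 221.] n 22361 ctr [720.8  56.8] size [59.7 94.6] yaw -1.379 z [0.1662 0.1719 0.1764]
px [318. 330.] n 4230 ctr [670.9  47. ] size [20.4 60.2] yaw -1.377 z [0.1711 0.1721 0.1731]
n 14193 slope deg [-0.36 -0.07] z 0.1720599987150035
```

```bash
python3 -c "
from workcell import ctrl
print(ctrl.sign_off())"
```

```text
the job is handed in; nothing more can be done
None
```

The rattling box was the rightmost one: its wrist moment flipped by about 0.12 Nm on each stroke. I handed in the job with it held level and still, its underside about 118 mm above the bench and its rear about 35 mm past the mat's far edge; the other two boxes were never touched and still stand on the mat.

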